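Close the vial case with its tongue-and-lip cover

ROBOT

A 6-joint arm with a two-finger parallel gripper is mounted at the origin on the work surface. World frame = base frame: x ahead of the robot, y to its left, z up, the work surface at z = 0. Lengths are in mm, angles in rad, forces in N, time in s.
With the tool pointing down it reaches from about 350 to 875 mm from the base axis. Payload 4.2 kg.
Tool frame: the origin (TCP) lies midway between the tips of the shut fingers; the grasp point (between the pads) lies 19 mm behind it; z points along the fingers, y is the direction in which the jaws open and shut (so a half turn about z gives the same grasp; the last joint's range is limited). The gripper opens to 85 mm and grips with 20 to 120 N. Pads are 22 mm wide; open, the fingers measure 114 mm over their backs; the gripper's body (76 mm by 85 mm) begins 54 mm behind the grasp point. The pads swing forward as they close: fully open they stand 13 mm farther back than shut.
Start: joints at [1.511, 0.385, 0.008, 0, -1.194, -0.259], TCP at [195.859, 593.497, 231.312] pointing down, gripper open.
Joint ranges: [-3.14, 3.14], [-1.21, 2.06], [-1.07, 1.41], [-3.16, 2.05], [-2.99, -0.16], [-3.1, 3.1]. Speed limits (rad/s): [2.79, 2.79, 3.14, 3.14, 3.14, 3.14].

INTERFACE

Orientations are given as a unit quaternion [x, y, z, w].
In Python, from bench import readout, optics, workorder, nets gives the robot as it stands. The module is installed in compiled form; this text tells all that it offers.
- The arm moves only by the tool move_arm, never from a script. Its argument "steps" is a list of rows, each a list of 7 numbers: the opening, from -1 (shut) to 1 (fully open), so that 0 is half open, then the shift along the world's x, y, z in mm, then the turn, a rotation vector about the world's x, y, z in rad. In form: [[gripper, tx, ty, tz, wx, wy, wz], ...]. A call has 1 to 5 rows; each row is the pose to reach, as a shift and turn from the pose commanded when the call began; what a row does not reach only later rows make up. A row lasts 1/12 s, in which the tool goes at most 41.7 mm and 7.16 degrees, less where a joint would pass 70% of its speed; a pose out of reach is approached as far as the arm can. A call with a gripper value outside its range is refused whole. The fingers move at their own pace and stop on an object; the grip force is fixed at half the most. Time passes only in rows, so rows that repeat a pose let the fingers close. It gives the time, the measured TCP pose, the force and the opening at its end, in the units of the state.
- readout.read_state(): the state, without advancing time (a new reading comes with each control period).
- optics.get_image(name): name is "side" or "top"; returns a dict with "frame" (384x512x3 uint8, blue, green, red), "fx", "fy", "cx", "cy" (pixels), "rvec" (rotation vector, rad) and "tvec" (3), from world to camera coordinates, as OpenCV has them. Camera axes: x right, y down, z forward; pixel columns grow to the right and rows downward; lengths in mm; the calibration is good to about 2 mm. A picture is of the moment at which its call begins. There is no depth.
- workorder.job_done(): hands the job in, once; it reports no verdict.
Trained networks look in a picture, given as the dict that the camera call returned (one of the last four; its "shot" number tells which), for a name from the list of things; names that differ only in an ending like _2 or _b are one class to them, and where a whole thing is asked for, a point or a joint stands for the part that bears it (a point fixed in the world has none). Each returns a list of dicts, best first, with "conf" (0 to 1); they miss things now and then, are a little off and sometimes report something else, mostly with a low value. They report only what shows in the picture. A call takes as long as a camera call.
- nets.silhouettes(name, picture): "region" (384x512 bool, what is visible of it) and "extent" ([left, top, right, bottom] in pixels, round what is visible of it).
- nets.tip_of(name, picture): "uv" ([column, row] in pixels: a listed point, or the origin of a listed thing).
The state is a dict: "clock": time; "joints": joint angles; "joint_vel": joint speeds; "joint_efforts": joint torques, N m; "position": TCP position; "ee_rot": TCP orientation; "contact_force": force on the tool from outside, world axes, zero at the start; "wrist_torque": the same for the moment, N m; "gripper_width": finger opening in mm.
Only numpy, scipy, OpenCV 4.12 (cv2) and the standard library are available. Lean on these libraries where they do the work, as an engineer would, in place of code of your own. Each camera call takes 0.05 s, during which the arm holds its last target.

TASK

Close the vial case: tuck the brass tongue end of the purple cover under the case's brass lip with the cover tilted, then level it down until it lies fully home in the opening. Then slide the red-handled bolt fully over the cover's other end, and let go. Leave the other things on the table where they are.

Things in the scene. Friction and masses are not known exactly. Their poses are not given: they have to be found in the camera images.
- case: Dark wooden vial case, fixed, 114 mm (its x) by 210 mm (its y), rim 42 mm high; left or right of the cover. Origin: on the table under the centre of its open cavity; z up. Cavity 94 mm (x) by 150 mm (y -75 to +75). Ledges along its long sides, 8 mm wide, top at z = 32 mm, carry the cover; vials lie below. From y = -75 to -125 mm a solid end block, top 42 mm, carries the bolt.
- lip_edge (a point): Middle of the lower free edge of the case's brass lip (case x = 0, y = +59, z = 45 mm); axes as the case's. The lip is 6 mm thick (top at 51 mm) and overhangs the cavity's +y end by 16 mm, from y = +59 to +75, so 13 mm is free between ledge height and lip.
- cover: Loose purple board 90 mm (its x) by 146 mm (its y) by 6 mm, 0.14 to 0.28 kg, flat on the table, handle up. Origin: centre of its underside; z up. Its +y end (last 16 mm) is the brass tongue. Too long for the 134 mm opening: it enters only tilted, free end up by 5 to 22 degrees, tongue under the lip. Home: axes along the case's, origin 32 mm above the case's; 2 mm play each side.
- handle (a point): Grip point of the cover's pale wooden bar handle, on its centre (cover x = 0, y = -10, z = 29 mm); axes as the cover's. The bar is 60 mm long along the cover's x, 16 mm thick along its y, and runs from z = 6 (board top) to 40 mm.
- tongue (a point): Middle of the lower edge of the cover's brass end (cover x = 0, y = +73 mm, z = 0); axes as the cover's.
- tail (a point): Middle of the lower edge of the cover's other, free end (cover x = 0, y = -73 mm, z = 0); axes as the cover's.
- bolt (a joint): Travel of the bolt along the case's +y, m: 0 drawn back, 0.024 fully over the cover's end (its stop). Starts within 4 mm of drawn back; stays where left; friction about 3 N. Its 26 mm wide, 5 mm thick steel plate slides 1 mm above the end block; its tip is at case y = -82 mm when the joint is 0.
- bolt_grip (a point): Grip point of the bolt's upright red fin, on its centre line, 71 mm above the table (moves with the bolt; case y = -110 mm at joint 0). The fin is 26 mm wide along the case's x, 10 mm thick along the case's y, and runs from 48 mm (top of the bolt plate) to 82 mm above the table. Axes as the case's.
- tin: Bystander, to be left alone: round aluminium tin, 45 mm across, 34 mm tall. Origin: centre of underside.
- jar: Bystander, to be left alone: green glass jar with cork lid, 64 mm across, 85 mm tall. Origin: centre of underside.
- mug: Bystander, to be left alone: blue mug, 80 mm across, 90 mm tall. Origin: centre of underside.
- flask: Bystander, to be left alone: amber bottle, 60 mm across, 150 mm tall. Origin: centre of underside.
- brush: Bystander, to be left alone: hand brush lying flat. Origin: centre of underside.
- vial_rack: Bystander, to be left alone: black stepped rack of white-capped vials, 70 x 200 mm, about 110 mm tall. Origin: centre of underside.
- bead_tray: Bystander, to be left alone: wooden divided tray, 100 x 140 x 30 mm. Origin: centre of underside.

How it is judged:
By the outcome, as a careful person would: the job done as asked, in the order asked, and still so for the second after the job is handed in, with the robot touching nothing.
It also fails if it takes over 51 s, if anything falls off the work surface, if the arm or the gripper's body presses on something with over 40 N, if the wrist force passes 120 N, or if a joint passes its speed limit or range.

## Working session

There is one attempt and no reset: what is moved stays moved. The work goes in short steps, Python scripts to look and compute and a tool call to move; the robot and the scene stay as the last step left them, time stands still between calls to the robot, and variables do not carry over. Pictures are saved under pics/ and viewed, and the job is handed in when it is done.

Besides the shell and the picture viewer there is one more tool, called after ">>>" by a JSON object that holds its "op" and its "data". move_arm: Moves the arm, as the interface text tells. Its arguments: {"type":"object","properties":{"steps":{"type":"array","items":{"type":"array","items":{"type":"number"}}}},"required":["steps"]}

```bash
mkdir -p pics; ls
cat > h.py <<'E'
import numpy as np, cv2
from bench import readout, optics, workorder, nets
def ray(p,uv):
    K=np.array([[p['fx'],0,p['cx']],[0,p['fy'],p['cy']],[0,0,1.]])
    R,_=cv2.Rodrigues(np.array(p['rvec'],float)); t=np.array(p['tvec'],float).ravel()
    d=R.T@np.linalg.solve(K,np.array([uv[0],uv[1],1.])); return -R.T@t,d
def atz(p,uv,z):
    o,d=ray(p,uv); return o+d*(z-o[2])/d[2]
def proj(p,X):
    K=np.array([[p['fx'],0,p['cx']],[0,p['fy'],p['cy']],[0,0,1.]])
    R,_=cv2.Rodrigues(np.array(p['rvec'],float)); 
    q=K@(R@np.array(X,float)+np.array(p['tvec'],float).ravel()); return q[:2]/q[2]
E
python3 - <<'E'
from h import *
s=readout.read_state(); print({k:np.round(v,3) for k,v in s.items()})
for n in('top','side'):
    p=optics.get_image(n); cv2.imwrite(f'pics/{n}0.png',p['frame'])
    print(n,p['fx'],p['fy'],p['cx'],p['cy'],ray(p,(256,192)))
    zs={'lip_edge':45,'handle':29,'tongue':0,'tail':0,'bolt_grip':71,'case':0,'cover':0}
    for k,z in zs.items():
        for r in nets.tip_of(k,p)[:2]: print(n,k,round(r['conf'],2),np.round(r['uv'],1),np.round(atz(p,r['uv'],z),1))
E
```

```text
pics
{'clock': np.float64(0.0), 'joints': array([ 1.511,  0.386,  0.007, -0.   , -1.194, -0.259]), 'joint_vel': array([ 0.002,  0.   , -0.001,  0.002,  0.   , -0.001]), 'joint_efforts': array([ 0.0000e+00, -3.9229e+01,  1.8840e+01,  4.1860e+00, -5.0000e-03,
       -0.0000e+00]), 'position': array([195.698, 592.964, 230.226]), 'ee_rot': array([ 0.987, -0.159, -0.   ,  0.001]), 'contact_force': array([0.164, 0.874, 0.246]), 'wrist_torque': array([-0.017, -0.01 , -0.012]), 'gripper_width': np.float64(85.339)}
top 377.9548761826791 377.9548761826791 251.34649246207832 196.28743879706067 (array([ 429.94349185,   -3.69177565, 1148.15690149]), array([ 0.14960364,  0.00488253, -0.98887572]))
top lip_edge 0.78 [280.  202.2] [565.7 -68.4  45. ]
top handle 0.89 [181.4 222.3] [510.9 224.5  29. ]
top tongue 0.86 [155.  223.4] [510.4 311.2   0. ]
top tongue 0.18 [333. 142.] [ 758.4 -239.8    0. ]
top tail 0.95 [202.9 221.9] [513.5 164.7   0. ]
top bolt_grip 0.46 [339.5 201.1] [ 563.7 -236.9   71. ]
top case 0.63 [301.9 203.4] [ 566.8 -137.7    0. ]
top case 0.18 [178.7 218.2] [525.6 238.9   0. ]
top cover 0.64 [180.7 222.9] [511.1 232.6   0. ]
side 368.2548628467922 368.2548628467922 257.0909412950701 191.38489994577094 (array([  26.92694522, -692.50605461,  665.50232533]), array([ 0.52043453,  0.63991161, -0.56539597]))
side lip_edge 0.7 [266.3 208.5] [570.4 -71.6  45. ]
side handle 0.81 [193.  175.3] [508.6 226.4  29. ]
side tongue 0.96 [180.1 170.4] [511.3 322.8   0. ]
side tail 0.72 [208.5 191.7] [519.5 153.    0. ]
side bolt_grip 0.77 [307.  230.8] [ 569.5 -229.4   71. ]
side case 0.95 [277.1 229.4] [ 571.9 -119.1    0. ]
side cover 0.72 [192.3 182.2] [506.8 232.2   0. ]
```

View pics/top0.png

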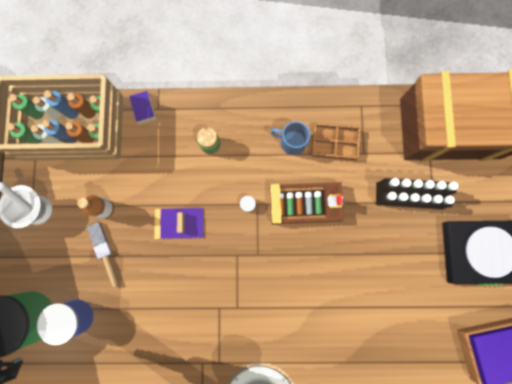

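View pics/side0.png

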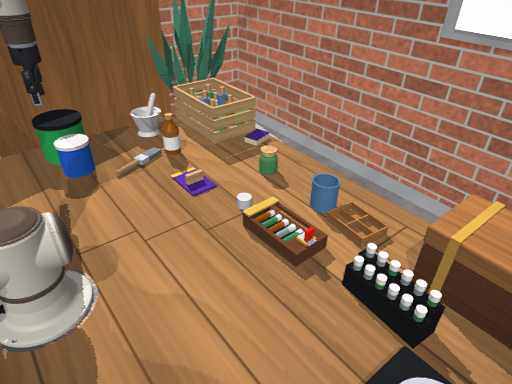

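```bash
cat > fit.py <<'E'
from h import *
from scipy.optimize import minimize
def box(x0,x1,y0,y1,z0,z1): return np.array([[x,y,z] for x in(x0,x1) for y in(y0,y1) for z in(z0,z1)],float)
CASE=[box(-57,57,-125,85,0,42),box(-57,57,59,85,42,51),box(-13,13,-115+2,-105+2,48,82)]
COVER=[box(-45,45,-73,73,0,6),box(-30,30,-18,-2,6,40)]
S=4
def render(p,parts,x,y,yaw,bb):
    c,s=np.cos(yaw),np.sin(yaw); R=np.array([[c,-s,0],[s,c,0],[0,0,1]])
    l,t,r,b=bb; m=np.zeros(((b-t)*S,(r-l)*S),np.uint8)
    for B in parts:
        q=np.array([proj(p,R@v+[x,y,0]) for v in B]); q=(q+0.5-[l,t])*S-0.5
        h=cv2.convexHull(np.round(q*16).astype(np.int32)); cv2.fillConvexPoly(m,h,1,shift=4)
    return cv2.resize(m.astype(np.float32),(r-l,b-t),interpolation=cv2.INTER_AREA)
def fit(name,parts,pics,x0,rg):
    obs=[]
    for p,reg in zip(pics,rg):
        ys,xs=np.where(reg); bb=(max(xs.min()-8,0),max(ys.min()-8,0),xs.max()+9,ys.max()+9)
        obs.append((p,bb,reg[bb[1]:bb[3],bb[0]:bb[2]].astype(np.float32)))
    def cost(v): return sum(((render(p,parts,v[0],v[1],v[2]/100,bb)-o)**2).sum() for p,bb,o in obs)
    r=minimize(cost,x0,method='Nelder-Mead',options=dict(initial_simplex=np.array([x0]+[np.array(x0)+d for d in([8,0,0],[0,8,0],[0,0,8])])))
    return r.x,r.fun,[o.sum() for _,_,o in obs]
E
python3 - <<'E'
from fit import *
pics=[optics.get_image('top'),optics.get_image('side')]
for name,parts,x0 in(('case',CASE,[567,-130,0]),('cover',COVER,[510,235,0])):
    rg=[]
    for p in pics:
        r=nets.silhouettes(name,p); print(name,[(round(a['conf'],2),a['extent']) for a in r][:3]); rg.append(r[0]['region'])
    print('both',fit(name,parts,pics,x0,rg))
    print('top',fit(name,parts,pics[:1],x0,rg[:1])); print('side',fit(name,parts,pics[1:],x0,rg[1:]))
    for p,g,n in zip(pics,rg,'ts'):
        f=p['frame'].copy(); c,_=cv2.findContours(g.astype(np.uint8),0,1)
        ys,xs=np.where(g); f=f[ys.min()-12:ys.max()+12,xs.min()-12:xs.max()+12]
        f=cv2.resize(f,None,fx=5,fy=5,interpolation=cv2.INTER_CUBIC)
        for k in c: cv2.polylines(f,[((k-[xs.min()-12,ys.min()-12])*5+2)],True,(0,255,255),1)
        cv2.imwrite(f'pics/{name}_{n}.png',f)
for n in('tin','jar','mug','bead_tray'):
    print(n,[np.round(atz(p,nets.tip_of(n,p)[0]['uv'],0)) for p in pics if nets.tip_of(n,p)])
E
python3 -c "
import cv2,numpy as np
L=[cv2.imread('pics/%s.png'%n) for n in('case_t','cover_t','case_s','cover_s')]
print([l.shape for l in L])
H=np.zeros((1100,1000,3),np.uint8)
"
```

```text
case [(0.6, [270.1, 181.8, 343.6, 224.5])]
case [(0.89, [242.0, 198.0, 327.4, 269.3]), (0.66, [297.9, 228.0, 316.1, 244.5])]
both (array([ 564.90275995, -127.58531335,    3.78189739]), np.float64(159.453125), [np.float32(2777.0), np.float32(3211.0)])
top (array([ 564.11895926, -127.15936757,    3.61106215]), np.float64(73.14453125), [np.float32(2777.0)])
side (array([ 566.9044714 , -128.01486405,    2.50650504]), np.float64(53.40234375), [np.float32(3211.0)])
cover [(0.91, [155.9, 211.3, 201.5, 240.6])]
cover [(0.79, [171.9, 168.9, 214.8, 196.2]), (0.38, [310.8, 173.6, 340.4, 215.8])]
both (array([5.10482258e+02, 2.35777376e+02, 5.40575029e-02]), np.float64(126.26171875), [np.float32(1356.0), np.float32(736.0)])
top (array([509.86037121, 238.41647235,   1.44828482]), np.float64(74.42578125), [np.float32(1356.0)])
side (array([5.12482869e+02, 2.34532179e+02, 3.96640686e-01]), np.float64(31.15625), [np.float32(736.0)])
tin [array([563.,  22.,   0.]), array([557.,  13.,   0.])]
jar [array([760., 146.,   0.]), array([751., 143.,   0.])]
mug [array([ 754., -114.,    0.]), array([ 761., -120.,    0.])]
bead_tray [array([ 758., -238.,   -0.]), array([512., 163.,   0.])]
[(325, 480, 3), (270, 355, 3), (465, 540, 3), (255, 330, 3)]
```

View pics/cover_t.png

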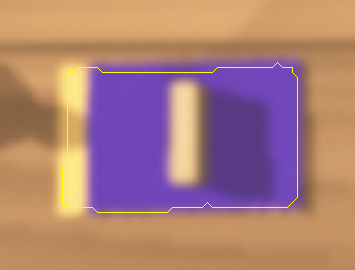

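View pics/case_t.png

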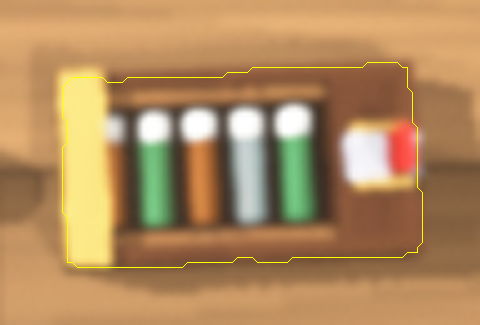

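View pics/case_s.png

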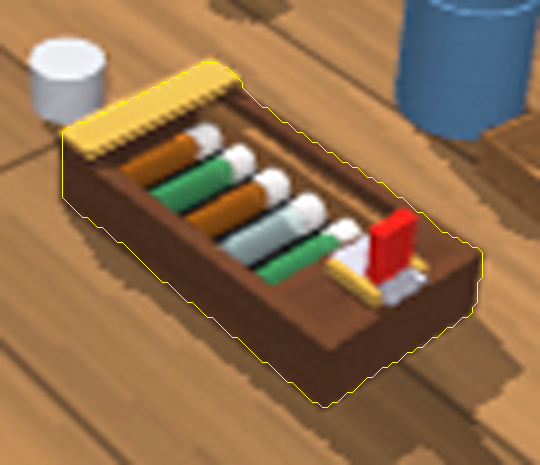

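View pics/cover_s.png

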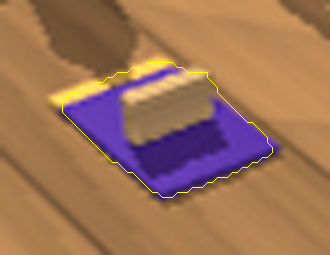

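```bash
cat > ef.py <<'E'
from fit import *
def rect(x0,x1,y0,y1,z): 
    P=[(x0,y0,z),(x1,y0,z),(x1,y1,z),(x0,y1,z)]; return [(P[i],P[(i+1)%4]) for i in range(4)]
CE=[((-57,-125,42),(57,-125,42)),((-57,-125,42),(-57,59,42)),((57,-125,42),(57,59,42))]+rect(-57,57,59,85,51)+[((-47,-75,42),(47,-75,42))]
CV=rect(-45,45,-73,73,6)+[((-45,57,6),(45,57,6))]+rect(-30,30,-18,-2,40)
def grad(p):
    f=cv2.GaussianBlur(p['frame'].astype(np.float32),(0,0),0.8)
    return np.stack([cv2.Sobel(f,cv2.CV_32F,1,0),cv2.Sobel(f,cv2.CV_32F,0,1)],-1)
def score(p,G,E,T,per=False):
    out=[]
    for a,b in E:
        ts=np.linspace(0.06,.94,30)
        q=np.array([proj(p,T(np.array(a)*(1-t)+np.array(b)*t)) for t in ts])
        d=q[-1]-q[0]; n=np.array([-d[1],d[0]])/np.hypot(*d)
        mx=q.astype(np.float32)
        v=[abs(cv2.remap(np.ascontiguousarray(G[:,:,c,0]),mx[:,0],mx[:,1],1)*n[0]+cv2.remap(np.ascontiguousarray(G[:,:,c,1]),mx[:,0],mx[:,1],1)*n[1]) for c in range(3)]
        out.append(np.linalg.norm(np.clip(np.array(v),0,150),axis=0).mean()*np.hypot(*d)/30)
    return out if per else sum(out)
def T3(v):
    c,s=np.cos(v[2]/100),np.sin(v[2]/100); R=np.array([[c,-s,0],[s,c,0],[0,0,1]])
    return lambda X: R@X+[v[0],v[1],v[3] if len(v)>3 else 0]
def efit(E,pics,x0):
    Gs=[grad(p) for p in pics]
    f=lambda v:-sum(score(p,G,E,T3(v)) for p,G in zip(pics,Gs))
    best=None
    for d in([0,0,0],[4,4,2],[-4,4,-2],[4,-4,-2],[-4,-4,2]):
        s=np.array(x0)+d
        r=minimize(f,s,method='Nelder-Mead',options=dict(initial_simplex=np.array([s]+[s+e for e in([4,0,0],[0,4,0],[0,0,3])])))
        if best is None or r.fun<best.fun: best=r
    return best.x,best.fun
def draw(p,E,v,fn,k=5):
    T=T3(v); q=np.array([[proj(p,T(np.array(a))),proj(p,T(np.array(b)))] for a,b in E])
    l,t=np.floor(q.min((0,1))-10).astype(int); r,b=np.ceil(q.max((0,1))+10).astype(int)
    f=cv2.resize(p['frame'][t:b,l:r],None,fx=k,fy=k,interpolation=cv2.INTER_CUBIC)
    for a,c in q:
        A=((a+.5-[l,t])*k-.5);C=((c+.5-[l,t])*k-.5)
        cv2.line(f,tuple(np.round(A).astype(int).tolist()),tuple(np.round(C).astype(int).tolist()),(255,255,0),1)
    cv2.imwrite(fn,f)
E
python3 - <<'E'
from ef import *
P=[optics.get_image('top'),optics.get_image('side')]
for nm,E,x0 in(('case',CE,[566,-128,3]),('cover',CV,[511,236,0.5])):
    for t,pp in(('both',P),('top',P[:1]),('side',P[1:])):
        v,c=efit(E,pp,x0); print(nm,t,np.round(v,2),round(c))
        if t!='both': draw(pp[0],E,v,f'pics/e_{nm}_{t}.png')
E
python3 -c "
import cv2,numpy as np
for n in('case','cover'):
    L=[cv2.imread(f'pics/e_{n}_{t}.png') for t in('top','side')]
    H=max(l.shape[0] for l in L);L=[cv2.copyMakeBorder(l,0,H-l.shape[0],0,0,0) for l in L]
    m=np.hstack(L);k=min(1,800/m.shape[1]);cv2.imwrite(f'pics/m_{n}.png',cv2.resize(m,None,fx=k,fy=k))
"
```

```text
case both [ 566.27 -126.83    3.44] -2987
case top [ 567.09 -126.89    3.31] -1353
case side [ 565.55 -126.5     3.38] -1647
cover both [509.98 236.64   1.17] -2684
cover top [ 5.1083e+02  2.3834e+02 -6.0000e-02] -1601
cover side [509.59 232.73   2.33] -1114
```

View pics/m_case.png

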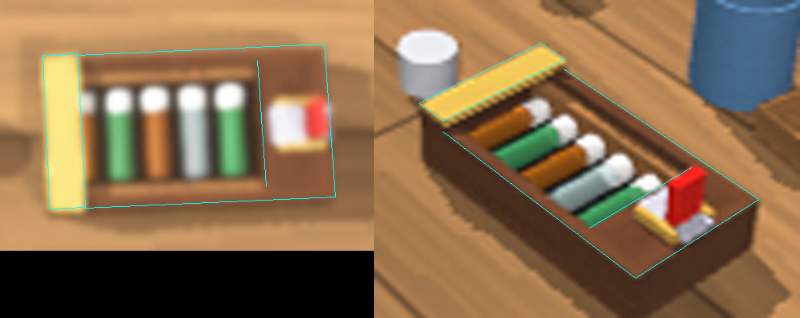

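View pics/m_cover.png

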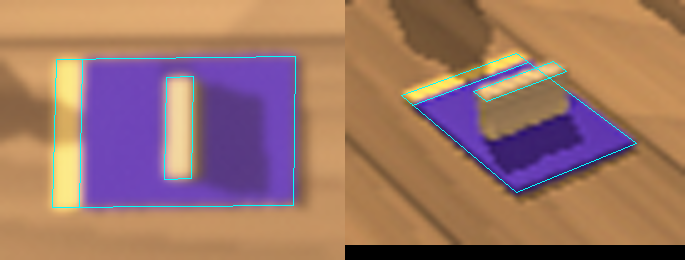

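>>> {"op": "move_arm", "data": {"steps": [[1,40,-40,0,0,0,0.1],[1,70,-70,0,0,0,0.2],[1,96,-100,-10,0,0,0.3],[1,122,-130,-20,0,0,0.33],[1,148,-160,-30,0,0,0.33]]}}

```text
clock: 2.42
position: [336.5, 441.8, 204.7]
ee_rot: [1.0, 0.006, 0.0, -0.001]
contact_force: [-0.2, 0.7, -0.3]
gripper_width: 85.2
```

>>> {"op": "move_arm", "data": {"steps": [[1,28,-30,-10,0,0,0],[1,56,-60,-20,0,0,0],[1,84,-90,-30,0,0,0],[1,112,-120,-40,0,0,0],[1,140,-150,-50,0,0,0]]}}

```text
clock: 2.83
position: [474.8, 293.6, 155.1]
ee_rot: [1.0, 0.006, 0.0, -0.0]
contact_force: [0.8, 0.0, 0.9]
gripper_width: 85.4
```

>>> {"op": "move_arm", "data": {"steps": [[1,13,-28,-25,0,0,0],[1,26.4,-57.2,-45,0,0,0],[1,26.4,-57.2,-60,0,0,0],[1,26.4,-57.2,-60,0,0,0],[1,26.4,-57.2,-60,0,0,0]]}}

```text
clock: 3.25
position: [500.2, 237.6, 94.9]
ee_rot: [1.0, 0.005, -0.0, 0.001]
contact_force: [0.7, 0.7, 0.6]
gripper_width: 85.2
```

Run:
```python
from ef import *
s=readout.read_state(); print(s['clock'],s['position'],s['ee_rot'])
for n in('top','side'):
    p=optics.get_image(n); a=proj(p,[510.5,226,30]).astype(int)
    print(n,a,proj(p,s['position'])); f=p['frame'][a[1]-45:a[1]+45,a[0]-55:a[0]+55]
    cv2.imwrite(f'pics/g1_{n}.png',cv2.resize(f,None,fx=5,fy=5,interpolation=2))
```

```text
3.25 [500.19253466 237.57647286  94.86132268] [ 9.99985052e-01  5.43083944e-03 -3.39049634e-04  5.36151340e-04]
top [180 222] [171.92789542 224.50929538]
side [193 174] [187.21588438 156.9273506 ]
```

View pics/g1_side.png

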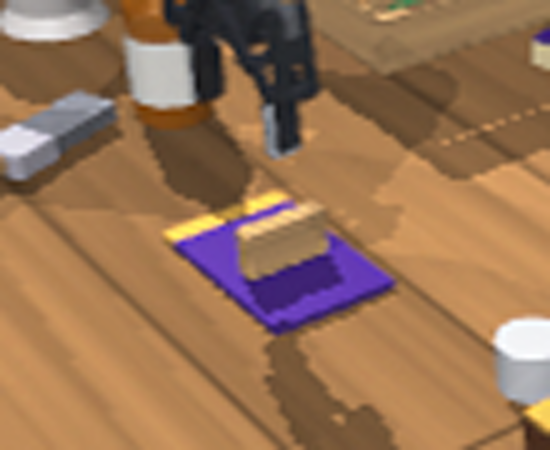

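View pics/g1_top.png

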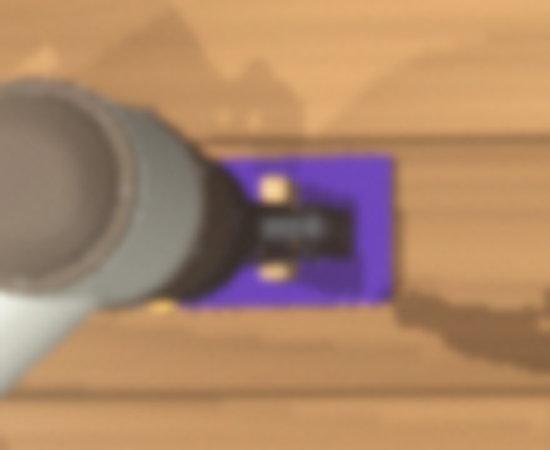

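>>> {"op": "move_arm", "data": {"steps": [[1,0,0,0,0,0,0],[1,0,0,-25,0,0,0],[1,0,0,-50,0,0,0],[1,0,0,-70,0,0,0],[1,0,0,-79,0,0,0]]}}

```text
clock: 3.77
position: [498.9, 238.3, 14.7]
ee_rot: [1.0, 0.006, -0.001, 0.001]
contact_force: [-0.4, 0.1, -0.1]
gripper_width: 85.4
```

>>> {"op": "move_arm", "data": {"steps": [[1,0,0,0,0,0,0],[1,0,0,0,0,0,0],[0,0,0,0,0,0,0],[0,0,0,0,0,0,0]]}}

```text
clock: 4.1
position: [500.9, 238.8, 17.7]
ee_rot: [1.0, 0.006, 0.001, -0.001]
contact_force: [0.6, -0.4, 0.4]
gripper_width: 63.5
```

Run:
```python
from ef import *
s=readout.read_state(); print(s['clock'],s['position'],s['ee_rot'],s['gripper_width'])
for n in('top','side'):
    p=optics.get_image(n); a=proj(p,[510.5,226,30]).astype(int)
    print(n,a,proj(p,s['position'])); f=p['frame'][a[1]-45:a[1]+45,a[0]-55:a[0]+55]
    cv2.imwrite(f'pics/g2_{n}.png',cv2.resize(f,None,fx=5,fy=5,interpolation=2))
```

```text
4.1 [500.93088157 238.81114147  17.72500651] [ 0.99998147  0.00586294  0.00128725 -0.00101062] 63.547261354383586
top [180 222] [177.35780908 225.92256001]
side [193 174] [189.284639   177.36345836]
```

View pics/g2_side.png

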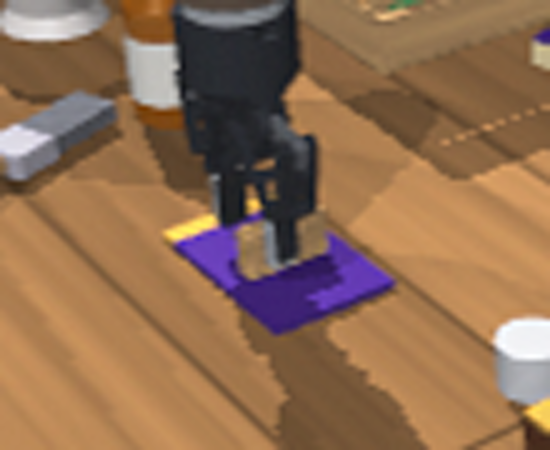

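>>> {"op": "move_arm", "data": {"steps": [[0,9.5,-12.5,0,0,0,0],[0,9.5,-12.5,-6,0,0,0],[0,9.5,-12.5,-6,0,0,0],[0,9.5,-12.5,-6,0,0,0]]}}

```text
clock: 4.53
position: [509.3, 225.3, 10.0]
ee_rot: [1.0, 0.005, -0.0, 0.0]
contact_force: [0.2, -0.6, 0.2]
gripper_width: 43.3
```

>>> {"op": "move_arm", "data": {"steps": [[-1,0,0,0,0,0,0],[-1,0,0,0,0,0,0],[-1,0,0,0,0,0,0],[-1,0,0,0,0,0,0],[-1,0,0,0,0,0,0]]}}

```text
clock: 4.95
position: [509.9, 226.1, 10.7]
ee_rot: [1.0, 0.006, 0.001, -0.0]
contact_force: [-2.2, 2.2, 2.2]
gripper_width: 14.9
```

>>> {"op": "move_arm", "data": {"steps": [[-1,0,0,0,0,0,0],[-1,0,0,0,0,0,0],[-1,0,0,0,0,0,0]]}}

```text
clock: 5.2
position: [509.9, 226.1, 10.6]
ee_rot: [1.0, 0.006, 0.001, -0.001]
contact_force: [-1.0, 4.4, 5.8]
gripper_width: 14.8
```

Run:
```python
from ef import *
L=[]
for i in range(4):
    p=optics.get_image('side'); s=readout.read_state(); L.append(np.r_[s['position'],s['ee_rot'],s['contact_force'],s['gripper_width']])
print(s['clock'],np.round(np.mean(L,0),3)); print(np.round(np.std(L,0),3))
```

```text
5.4 [ 5.09902e+02  2.26104e+02  1.06380e+01  1.00000e+00  6.00000e-03
  1.00000e-03 -1.00000e-03 -2.21600e+00  3.54500e+00  5.57400e+00
  1.50340e+01]
[0.012 0.008 0.008 0.    0.    0.    0.    0.517 0.396 0.105 0.086]
```

```bash
cat > tgt.py <<'E'
from scipy.spatial.transform import Rotation as R
import numpy as np
C=np.array([566.3,-126.8,0]); YAW=0.034; DX=0.0
def tcp(ty,tz,deg,tx=0,case=C,yaw=YAW):
    Rz=R.from_euler('z',yaw); Rx=R.from_euler('x',-deg,degrees=True)
    return case+Rz.apply(np.array([tx,ty,tz])+Rx.apply([-DX,-83,10.64]))
def turn(deg,yaw=YAW,cur=None):
    T=R.from_euler('z',yaw)*R.from_euler('x',-deg,degrees=True)*R.from_euler('x',np.pi)
    return (T*R.from_quat(cur).inv()).as_rotvec()
E
python3 - <<'E'
from tgt import *
q=[1,.006,.001,-.001]
for a in((48,80,10),(48,55,10),(55,34,10),(73,34,10),(73,32.5,0)): print(a,np.round(tcp(*a),1),np.round(tcp(*a)-[509.9,226.1,10.64],1))
print(turn(10,cur=q))
E
```

```text
(48, 80, 10) [ 567.4 -158.7  104.9] [  57.5 -384.8   94.3]
(48, 55, 10) [ 567.4 -158.7   79.9] [  57.5 -384.8   69.3]
(55, 34, 10) [ 567.1 -151.7   58.9] [  57.2 -377.8   48.3]
(73, 34, 10) [ 566.5 -133.7   58.9] [  56.6 -359.8   48.3]
(73, 32.5, 0) [ 566.6 -136.8   43.1] [  56.7 -362.9   32.5]
[-0.17652376 -0.0020533   0.0217674 ]
```

>>> {"op": "move_arm", "data": {"steps": [[-1,0,0,8,0,0,0],[-1,0,0,25,0,0,0],[-1,0,0,50,0,0,0],[-1,0,0,80,0,0,0],[-1,0,0,110,0,0,0]]}}

```text
clock: 5.82
position: [508.0, 223.7, 119.8]
ee_rot: [1.0, 0.005, -0.002, 0.002]
contact_force: [1.1, -0.1, -2.2]
gripper_width: 15.1
```

>>> {"op": "move_arm", "data": {"steps": [[-1,4,-25,0,0,0,0],[-1,8,-55,0,0,0,0],[-1,13,-85,0,0,0,0],[-1,18,-115,0,0,0,0],[-1,23,-145,0,0,0,0]]}}

```text
clock: 6.23
position: [531.0, 78.1, 119.2]
ee_rot: [1.0, 0.005, -0.002, 0.001]
contact_force: [0.2, -0.2, -2.6]
gripper_width: 14.9
```

>>> {"op": "move_arm", "data": {"steps": [[-1,5,-30,0,-0.04,0,0.004],[-1,10,-60,0,-0.08,0,0.009],[-1,15,-90,0,-0.12,0,0.014],[-1,20,-120,0,-0.15,0,0.018],[-1,25,-150,0,-0.1765,-0.002,0.022]]}}

```text
clock: 6.65
position: [556.0, -71.7, 119.0]
ee_rot: [0.996, 0.016, -0.001, 0.089]
contact_force: [-0.5, 0.4, -2.3]
gripper_width: 15.4
```

>>> {"op": "move_arm", "data": {"steps": [[-1,3,-30,0,0,0,0],[-1,6,-60,0,0,0,0],[-1,9.5,-85,0,0,0,0],[-1,9.5,-90,0,0,0,0],[-1,9.5,-90,0,0,0,0]]}}

```text
clock: 7.07
position: [565.2, -161.6, 118.9]
ee_rot: [0.996, 0.015, -0.001, 0.088]
contact_force: [0.1, -0.0, -2.8]
gripper_width: 15.2
```

```bash
cat > look.py <<'E'
from ef import *
import sys
from scipy.spatial.transform import Rotation as Ro
tag=sys.argv[1]
P=[optics.get_image('top'),optics.get_image('side')]
s=readout.read_state(); print(s['clock'],s['position'].round(2) if hasattr(s['position'],'round') else s['position'],np.round(s['ee_rot'],4),np.round(s['contact_force'],1))
Rt=Ro.from_quat(s['ee_rot'])*Ro.from_euler('x',-np.pi)
print('yaw/pitch', Rt.as_euler('ZYX',degrees=True))
ims=[]
for p in P:
    a=proj(p,[566,-140,50]).astype(int)
    f=p['frame'][a[1]-45:a[1]+45,a[0]-60:a[0]+60]; ims.append(cv2.resize(f,None,fx=6.6,fy=6.6,interpolation=2))
for n,i in zip(('top','side'),ims): cv2.imwrite(f'pics/{tag}_{n}.png',i)
E
python3 look.py a
```

```text
7.1667 [ 565.97 -159.69  119.37] [ 9.96e-01  1.61e-02 -6.00e-04  8.81e-02] [ 0.   0.4 -2. ]
yaw/pitch [  1.83362379   0.23385991 -10.10315815]
```

View pics/a_top.png

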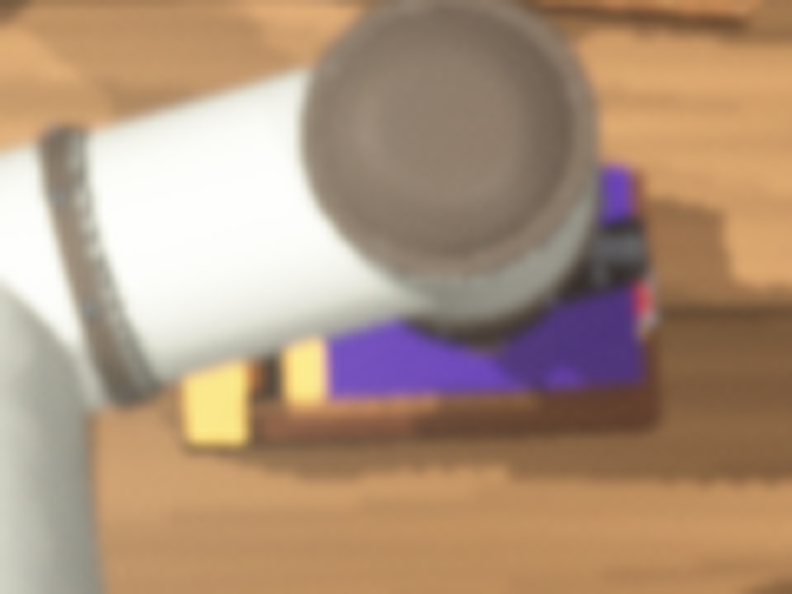

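View pics/a_side.png

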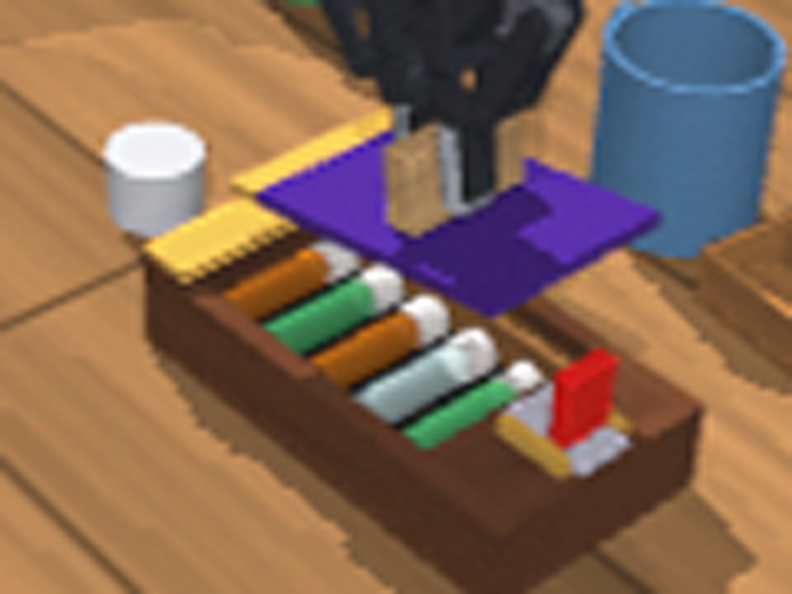

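```bash
cat > held.py <<'E'
from ef import *
import sys
from scipy.spatial.transform import Rotation as Ro
P=[optics.get_image('top'),optics.get_image('side')]
s=readout.read_state(); t=np.array(s['position']); Rt=Ro.from_quat(s['ee_rot'])*Ro.from_euler('x',-np.pi)
M=Rt.as_matrix()
print(s['clock'],np.round(t,2),np.round(Rt.as_euler('ZYX',degrees=True),2),np.round(s['contact_force'],1))
# edge segments visible; cover frame
ET=[((-45,-73,6),(-45,73,6)),((-45,57,6),(-20,57,6)),((-45,73,6),(-20,73,6)),((-45,-73,6),(-20,-73,6))]
ES=[((-45,-73,6),(-45,73,6)),((-45,-73,6),(45,-73,6)),((-45,57,6),(0,57,6)),((-45,73,6),(45,73,6)),((-45,-73,0),(45,-73,0))]
Gs=[grad(p) for p in P]
def mk(d): return lambda X: t+M@(np.array(X,float)+[d[0],10+d[1],-10.64])
def f(d,w): return -sum(score(P[i],Gs[i],(ET,ES)[i],mk(d)) for i in w)
for w in((0,1),(0,),(1,)):
    b=min((minimize(f,s0,args=(w,),method='Nelder-Mead',options=dict(initial_simplex=np.array([s0,[s0[0]+3,s0[1]],[s0[0],s0[1]+3]]))) for s0 in np.array([[0,0],[4,4],[-4,4],[4,-4],[-4,-4.]])),key=lambda r:r.fun)
    print(w,'cover offset in own frame dx,dy',np.round(b.x,2),round(b.fun),'at0',round(f([0,0],w)))
    if len(w)==2:
        d=b.x
        for i,n in enumerate(('top','side')):
            E=(ET,ES)[i]; p=P[i]; a=proj(p,[566,-140,60]).astype(int); k=6.6
            im=cv2.resize(p['frame'][a[1]-45:a[1]+45,a[0]-60:a[0]+60],None,fx=k,fy=k,interpolation=2)
            for A,B in E:
                q=[tuple(np.round(((proj(p,mk(d)(X))+.5-[a[0]-60,a[1]-45])*k-.5)).astype(int).tolist()) for X in(A,B)]
                cv2.line(im,*q,(255,255,0),1)
            cv2.imwrite(f'pics/{sys.argv[1]}_{n}.png',im)
E
python3 held.py h1
```

```text
7.2667 [ 566.62 -158.79  119.87] [  1.95   0.16 -10.11] [ 0.5  0.2 -2.7]
(0, 1) cover offset in own frame dx,dy [-1.62 -5.03] -1307 at0 -1232
(0,) cover offset in own frame dx,dy [ 0.15 -2.26] -469 at0 -461
(1,) cover offset in own frame dx,dy [-4.8  -5.56] -890 at0 -771
```

View pics/h1_top.png

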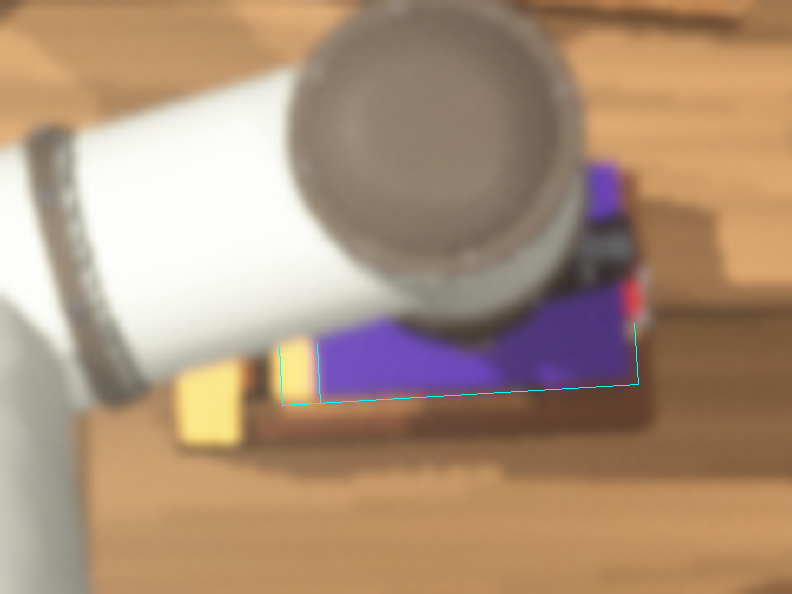

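View pics/h1_side.png

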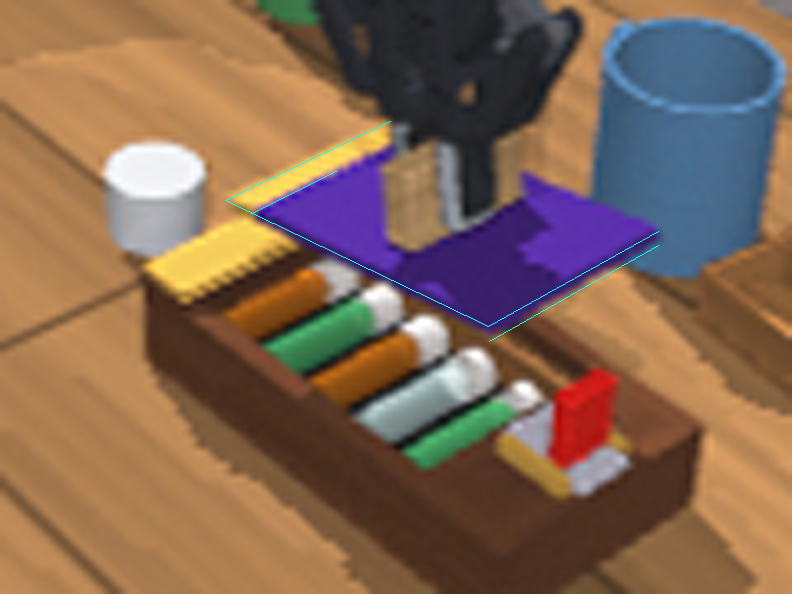

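>>> {"op": "move_arm", "data": {"steps": [[-1,0,3,-15,0,0,0],[-1,0,4,-30,0,0,0],[-1,0,4,-45,0,0,0],[-1,0,4,-45,0,0,0],[-1,0,4,-45,0,0,0]]}}

```text
clock: 7.68
position: [566.6, -154.8, 74.7]
ee_rot: [0.996, 0.017, -0.0, 0.088]
contact_force: [0.2, -0.8, -3.1]
gripper_width: 15.1
```

>>> {"op": "move_arm", "data": {"steps": [[-1,0,0,0,0,0,0],[-1,0,0,0,0,0,0]]}}

```text
clock: 7.85
position: [568.0, -155.2, 76.4]
ee_rot: [0.996, 0.017, 0.002, 0.088]
contact_force: [-0.1, -0.5, -2.0]
gripper_width: 15.4
```

```bash
python3 held.py h2
```

```text
7.95 [ 567.73 -155.41   76.19] [ 1.910e+00 -1.000e-02 -1.011e+01] [-0.2  0.8 -2.4]
(0, 1) cover offset in own frame dx,dy [-1.31 -4.38] -1177 at0 -1055
(0,) cover offset in own frame dx,dy [ 1.21 -1.78] -409 at0 -399
(1,) cover offset in own frame dx,dy [-3.14 -4.96] -808 at0 -656
```

View pics/h2_top.png

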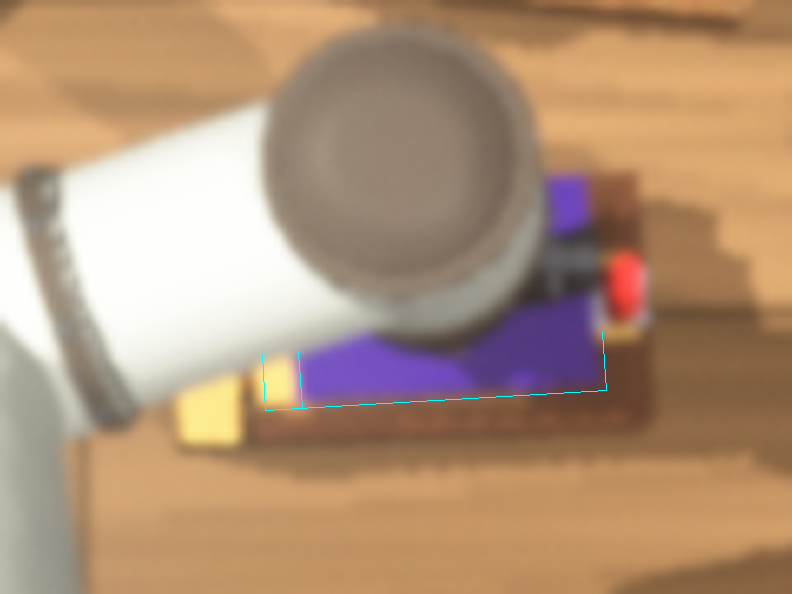

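View pics/h2_side.png

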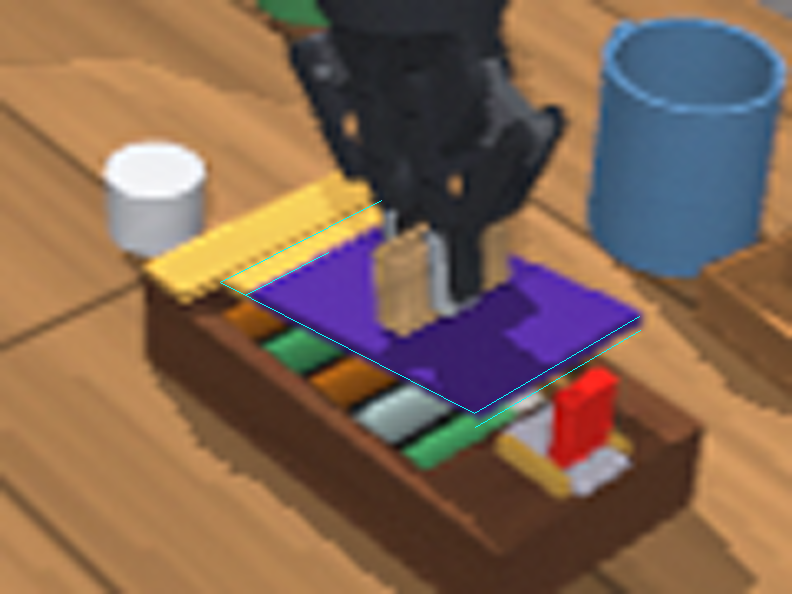

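>>> {"op": "move_arm", "data": {"steps": [[-1,-0.5,2,-5,0,0,0],[-1,-0.5,3,-10,0,0,0],[-1,-0.5,3,-14,0,0,0],[-1,-0.5,3,-17,0,0,0],[-1,-0.5,3,-17,0,0,0]]}}

```text
clock: 8.37
position: [566.2, -152.6, 57.3]
ee_rot: [0.996, 0.017, -0.0, 0.088]
contact_force: [-0.1, 0.6, -2.6]
gripper_width: 15.2
```

>>> {"op": "move_arm", "data": {"steps": [[-1,0,0,0,0,0,0],[-1,0,0,0,0,0,0]]}}

```text
clock: 8.53
position: [566.5, -152.6, 58.0]
ee_rot: [0.996, 0.017, 0.0, 0.088]
contact_force: [0.0, -0.8, -3.1]
gripper_width: 15.2
```

```bash
python3 held.py h3
```

```text
8.6333 [ 566.49 -152.65   58.16] [  1.89   0.12 -10.11] [-0.5  0.4 -3.1]
(0, 1) cover offset in own frame dx,dy [-1.82 -4.53] -1257 at0 -1162
(0,) cover offset in own frame dx,dy [ 0.5  -4.04] -393 at0 -373
(1,) cover offset in own frame dx,dy [-4.04 -5.5 ] -893 at0 -789
```

View pics/h3_top.png

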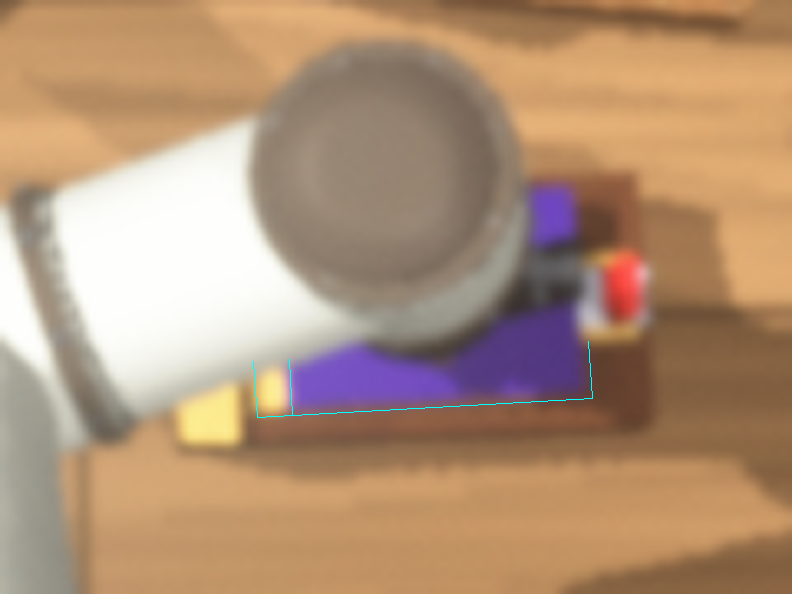

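View pics/h3_side.png

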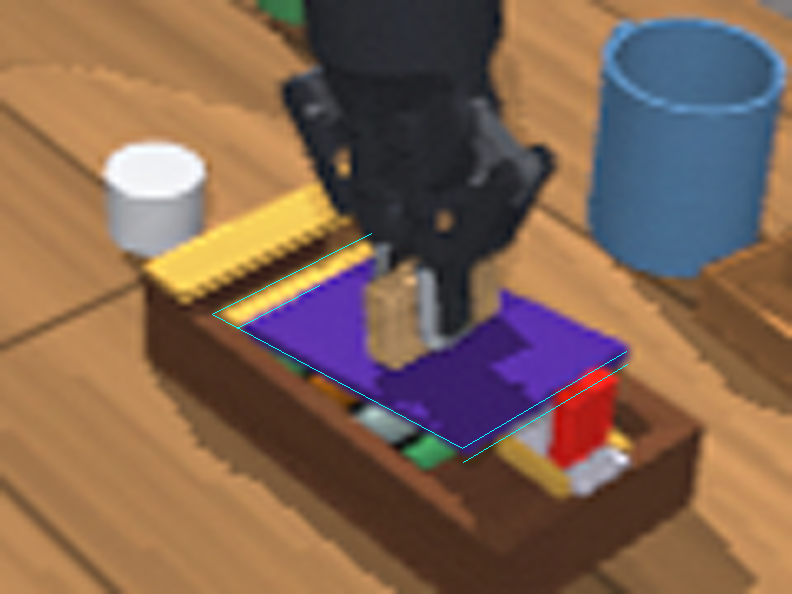

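>>> {"op": "move_arm", "data": {"steps": [[-1,-0.1,3,0,0,0,0],[-1,-0.2,6,0,0,0,0],[-1,-0.3,9,0,0,0,0],[-1,-0.4,12,0,0,0,0],[-1,-0.4,12,0,0,0,0]]}}

```text
clock: 9.05
position: [566.2, -139.9, 58.2]
ee_rot: [0.996, 0.017, 0.001, 0.088]
contact_force: [-0.6, 0.1, -3.1]
gripper_width: 15.1
```

```bash
python3 look.py i1
```

```text
9.15 [ 566.14 -140.29   58.16] [9.96e-01 1.68e-02 5.00e-04 8.81e-02] [-0.6  0.8 -3. ]
yaw/pitch [  1.92557025   0.11166228 -10.11155173]
```

View pics/i1_side.png

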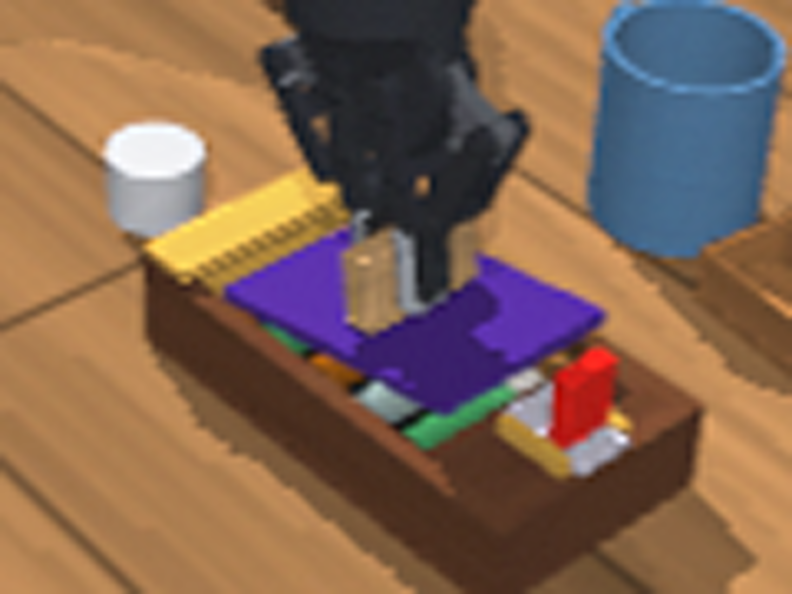

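>>> {"op": "move_arm", "data": {"steps": [[-1,-0.1,1.5,0,0,0,0],[-1,-0.1,3,0,0,0,0],[-1,-0.2,4.5,0,0,0,0],[-1,-0.2,4.5,0,0,0,0],[-1,-0.2,4.5,0,0,0,0]]}}

```text
clock: 9.57
position: [566.0, -136.0, 58.1]
ee_rot: [0.996, 0.017, 0.001, 0.088]
contact_force: [-0.1, 0.1, -2.0]
gripper_width: 15.2
```

>>> {"op": "move_arm", "data": {"steps": [[-1,0,1,0,0,0,0],[-1,0,2,0,0,0,0],[-1,0,2,0,0,0,0]]}}

```text
clock: 9.82
position: [565.9, -134.0, 58.1]
ee_rot: [0.996, 0.017, 0.0, 0.088]
contact_force: [-0.1, -0.5, -2.4]
gripper_width: 15.5
```

>>> {"op": "move_arm", "data": {"steps": [[-1,0,1,0,0,0,0],[-1,0,1.5,0,0,0,0],[-1,0,1.5,0,0,0,0]]}}

```text
clock: 10.07
position: [565.9, -132.5, 58.1]
ee_rot: [0.996, 0.017, 0.0, 0.088]
contact_force: [-0.2, 0.3, -2.3]
gripper_width: 15.3
```

>>> {"op": "move_arm", "data": {"steps": [[-1,0,0.7,0,0,0,0],[-1,0,1.3,0,0,0,0],[-1,0,1.3,0,0,0,0]]}}

```text
clock: 10.32
position: [565.9, -131.2, 58.1]
ee_rot: [0.996, 0.017, 0.0, 0.088]
contact_force: [-0.6, 0.7, -3.0]
gripper_width: 14.8
```

>>> {"op": "move_arm", "data": {"steps": [[-1,0,0.7,0,0,0,0],[-1,0,1.3,0,0,0,0],[-1,0,1.3,0,0,0,0]]}}

```text
clock: 10.57
position: [565.7, -130.8, 58.3]
ee_rot: [0.996, 0.016, 0.0, 0.089]
contact_force: [-0.0, -5.2, -2.3]
gripper_width: 14.9
```

>>> {"op": "move_arm", "data": {"steps": [[-1,0,0.7,0,0,0,0],[-1,0,1.3,0,0,0,0],[-1,0,1.3,0,0,0,0]]}}

```text
clock: 10.82
position: [565.6, -130.5, 58.6]
ee_rot: [0.996, 0.016, -0.0, 0.089]
contact_force: [1.2, -10.0, -1.9]
gripper_width: 15.2
```

```bash
python3 look.py i2
```

```text
10.9167 [ 565.58 -130.52   58.54] [ 9.959e-01  1.600e-02 -2.000e-04  8.920e-02] [ 1.6 -9.1 -1.5]
yaw/pitch [  1.82825992   0.1892535  -10.22982968]
```

View pics/i2_side.png

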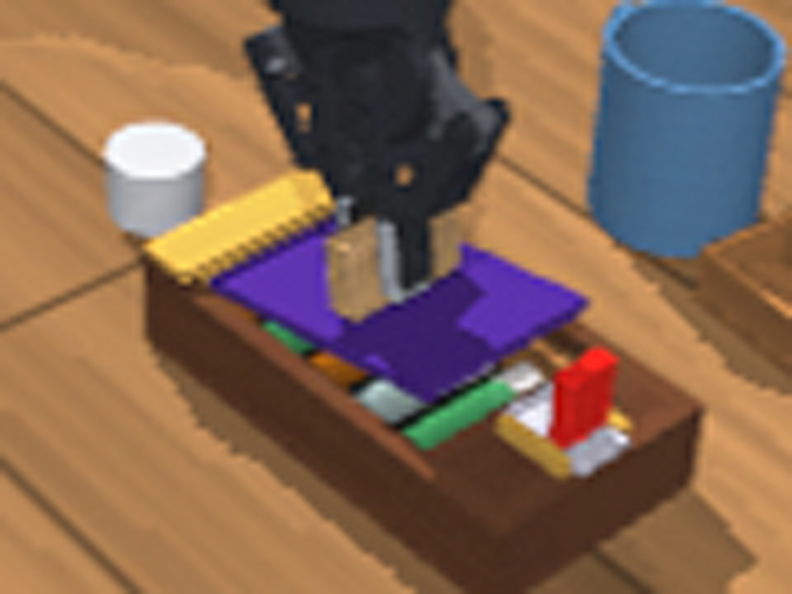

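View pics/i2_top.png

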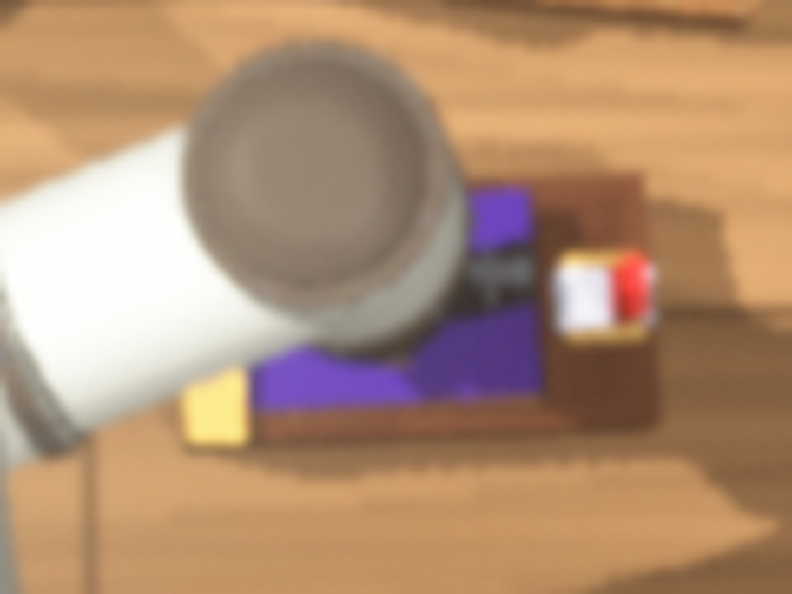

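>>> {"op": "move_arm", "data": {"steps": [[-1,0,-3.2,0,0,0,0],[-1,1,-3.2,0,0,0,0],[-1,2,-3.2,0,0,0,0],[-1,2,-3.2,0,0,0,0]]}}

```text
clock: 11.25
position: [566.1, -132.1, 57.5]
ee_rot: [0.996, 0.016, -0.002, 0.088]
contact_force: [-4.8, -1.3, -0.6]
gripper_width: 15.3
```

>>> {"op": "move_arm", "data": {"steps": [[-1,1,0,0,0,0,0],[-1,1,0,0,0,0,0],[-1,1,0,0,0,0,0]]}}

```text
clock: 11.5
position: [566.2, -132.2, 57.4]
ee_rot: [0.996, 0.016, -0.003, 0.089]
contact_force: [-6.5, -1.6, 1.3]
gripper_width: 15.2
```

>>> {"op": "move_arm", "data": {"steps": [[-1,-2,0,0,0,0,0],[-1,-4,0,0,0,0,0],[-1,-5,0,0,0,0,0],[-1,-5,0,0,0,0,0]]}}

```text
clock: 11.83
position: [565.2, -131.3, 58.6]
ee_rot: [0.996, 0.017, 0.002, 0.088]
contact_force: [0.6, -0.1, -2.2]
gripper_width: 15.5
```

>>> {"op": "move_arm", "data": {"steps": [[-1,-1,0,0,0,0,0],[-1,-2,0,0,0,0,0],[-1,-2,0,0,0,0,0]]}}

```text
clock: 12.08
position: [562.1, -131.7, 58.2]
ee_rot: [0.996, 0.017, 0.001, 0.088]
contact_force: [0.1, -0.1, -2.7]
gripper_width: 15.4
```

>>> {"op": "move_arm", "data": {"steps": [[-1,-1,0,0,0,0,0],[-1,-1.5,0,0,0,0,0],[-1,-1.5,0,0,0,0,0],[-1,-1.5,0,0,0,0,0]]}}

```text
clock: 12.42
position: [561.7, -131.7, 58.5]
ee_rot: [0.996, 0.017, 0.002, 0.088]
contact_force: [3.7, -0.7, -2.8]
gripper_width: 15.3
```

>>> {"op": "move_arm", "data": {"steps": [[-1,-1,0,0,0,0,0],[-1,-1.5,0,0,0,0,0],[-1,-1.5,0,0,0,0,0],[-1,-1.5,0,0,0,0,0]]}}

```text
clock: 12.75
position: [561.4, -131.7, 58.8]
ee_rot: [0.996, 0.017, 0.003, 0.088]
contact_force: [5.6, -2.3, -4.2]
gripper_width: 14.7
```

>>> {"op": "move_arm", "data": {"steps": [[-1,2.5,0,0,0,0,0],[-1,4.9,0,0,0,0,0],[-1,4.9,0,0,0,0,0],[-1,4.9,0,0,0,0,0]]}}

```text
clock: 13.08
position: [562.8, -132.0, 57.6]
ee_rot: [0.996, 0.017, -0.001, 0.088]
contact_force: [0.3, -0.3, -3.0]
gripper_width: 15.3
```

Run:
```python
from h import *
from scipy.spatial.transform import Rotation as Ro
s=readout.read_state(); print(s['clock'],s['position'],s['contact_force'],(Ro.from_quat(s['ee_rot'])*Ro.from_euler('x',-np.pi)).as_euler('ZYX',degrees=True))
```

```text
13.0833 [ 562.77470659 -132.02102038   57.63540552] [ 0.26511304 -0.25460835 -3.03335381] [  1.88101486   0.25454027 -10.12660641]
```

>>> {"op": "move_arm", "data": {"steps": [[-1,0.6,-0.6,-2.4,0.027,0.001,0],[-1,0.6,-1.2,-4.9,0.054,0.002,0],[-1,0.6,-1.8,-7.2,0.08,0.003,0],[-1,0.6,-2.3,-9.5,0.1065,0.0036,0],[-1,0.6,-2.3,-9.5,0.1065,0.0036,0]]}}

```text
clock: 13.5
position: [563.9, -134.7, 48.4]
ee_rot: [0.999, 0.016, -0.001, 0.035]
contact_force: [0.5, -0.1, -1.3]
gripper_width: 14.9
```

```bash
python3 look.py j1
```

```text
13.6 [ 563.96 -134.52   48.57] [ 9.992e-01  1.640e-02 -9.000e-04  3.540e-02] [ 0.4  0.2 -2.5]
yaw/pitch [ 1.87539547  0.17121592 -4.05194529]
```

View pics/j1_side.png

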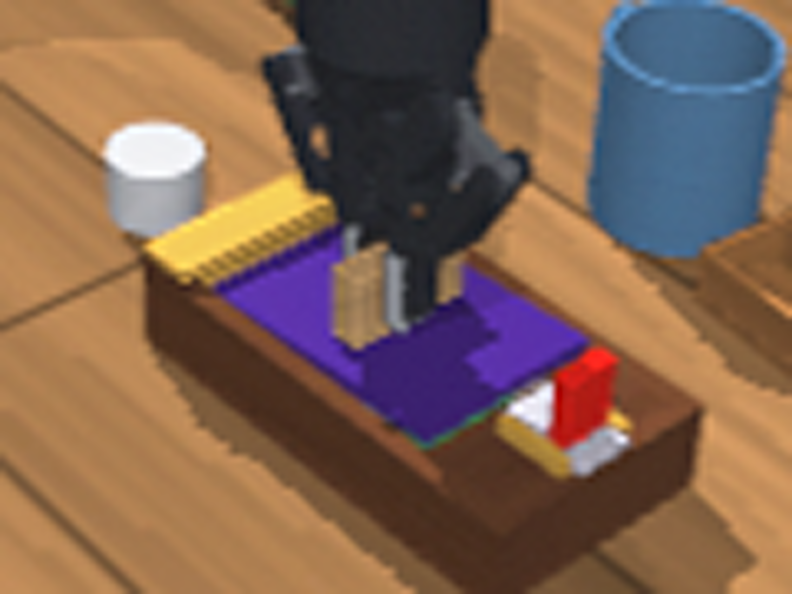

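>>> {"op": "move_arm", "data": {"steps": [[-1,0,-0.3,-2,0.024,0.0008,0],[-1,0,-0.6,-3.8,0.047,0.0016,0],[-1,0,-0.8,-5.5,0.0705,0.0024,0],[-1,0,-0.8,-5.5,0.0705,0.0024,0]]}}

```text
clock: 13.93
position: [564.3, -135.3, 43.1]
ee_rot: [1.0, 0.016, -0.001, -0.0]
contact_force: [-0.3, 0.1, -2.2]
gripper_width: 15.1
```

>>> {"op": "move_arm", "data": {"steps": [[-1,0,0,-0.7,0,0,0],[-1,0,0,-1.4,0,0,0],[-1,0,0,-1.4,0,0,0]]}}

```text
clock: 14.18
position: [564.4, -135.2, 42.6]
ee_rot: [1.0, 0.017, -0.001, 0.0]
contact_force: [-1.5, -2.3, 3.6]
gripper_width: 15.1
```

```bash
python3 look.py j2
```

```text
14.2833 [ 564.37 -135.15   42.64] [ 9.999e-01  1.710e-02 -9.000e-04  3.000e-04] [-3.3 -1.1  5.7]
yaw/pitch [ 1.95686031  0.10312749 -0.02700362]
```

View pics/j2_side.png

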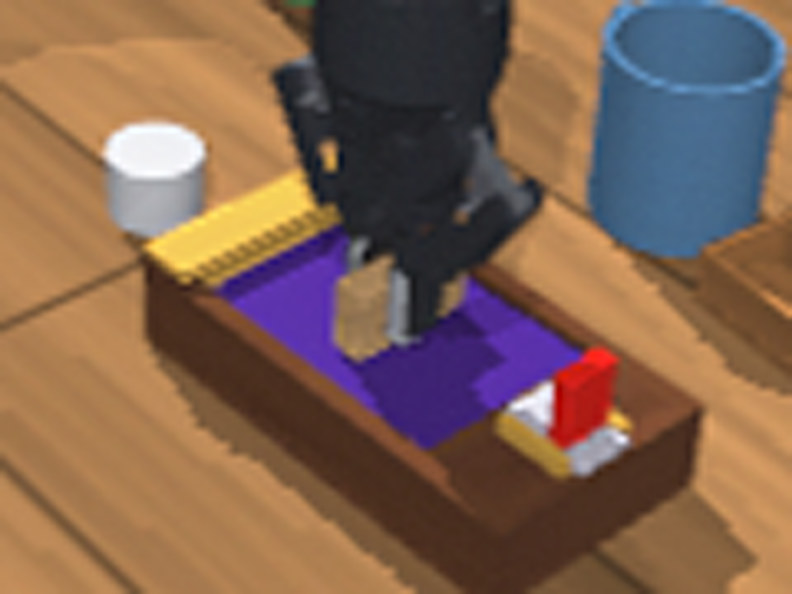

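View pics/j2_top.png

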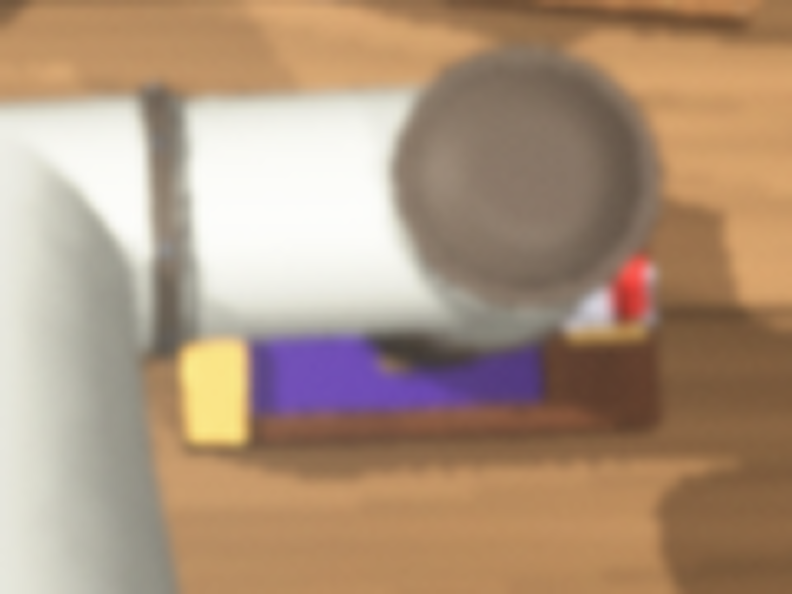

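>>> {"op": "move_arm", "data": {"steps": [[0,0,0,1,0,0,0],[0,0,0,1,0,0,0],[0,0,0,1,0,0,0],[0,0,0,1,0,0,0],[0,0,0,1,0,0,0]]}}

```text
clock: 14.7
position: [564.5, -134.9, 42.5]
ee_rot: [1.0, 0.017, -0.001, -0.0]
contact_force: [0.5, 0.5, -0.7]
gripper_width: 42.6
```

>>> {"op": "move_arm", "data": {"steps": [[0,0,0,10,0,0,0],[0,0,0,25,0,0,0],[0,0,0,45,0,0,0],[0,0,0,65,0,0,0],[0,0,0,85,0,0,0]]}}

```text
clock: 15.12
position: [564.5, -135.0, 129.3]
ee_rot: [1.0, 0.017, -0.001, -0.0]
contact_force: [0.3, -0.4, -0.8]
gripper_width: 42.9
```

>>> {"op": "move_arm", "data": {"steps": [[0,20,20,10,0,0,0],[0,40,40,20,0,0,0],[0,60,60,20,0,0,0],[0,80,80,20,0,0,0],[0,80,80,20,0,0,0]]}}

```text
clock: 15.53
position: [647.9, -51.9, 148.6]
ee_rot: [1.0, 0.019, 0.001, -0.0]
contact_force: [0.6, -0.5, -0.9]
gripper_width: 43.1
```

```bash
python3 look.py k1
python3 - <<'E'
from h import *
for n in('top','side'):
    p=optics.get_image(n)
    for r in nets.tip_of('bolt_grip',p)[:2]: print(n,r['conf'],r['uv'],atz(p,r['uv'],71))
E
```

```text
15.6333 [644.64 -54.24 147.76] [ 9.998e-01  1.740e-02 -1.200e-03 -3.000e-04] [ 0.3 -0.2  0.9]
yaw/pitch [1.99181453 0.13660796 0.03658072]
top 0.69 [340.2, 201.8] [ 561.66659012 -238.80880319   71.        ]
side 0.68 [279.8, 216.1] [ 554.68252009 -144.22209807   71.        ]
side 0.45 [309.1, 231.0] [ 573.1541365  -233.14003067   71.        ]
```

View pics/k1_side.png

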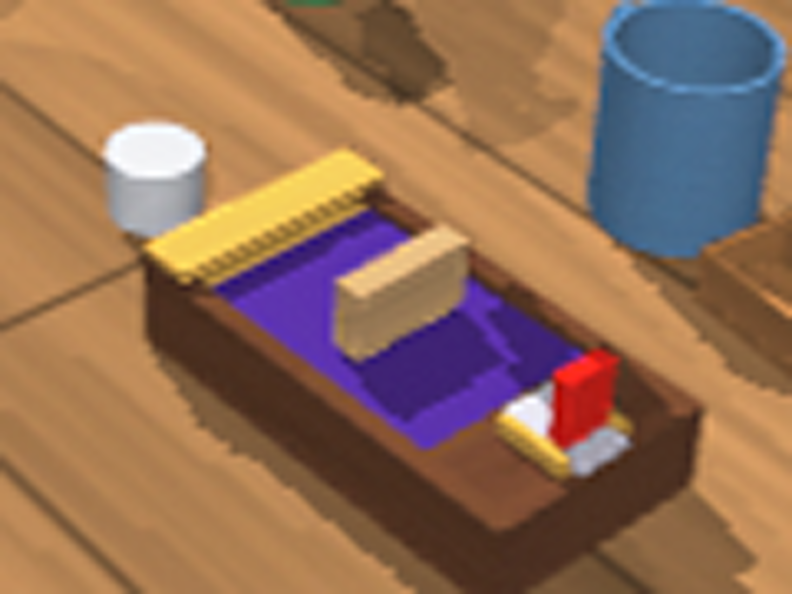

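View pics/k1_top.png

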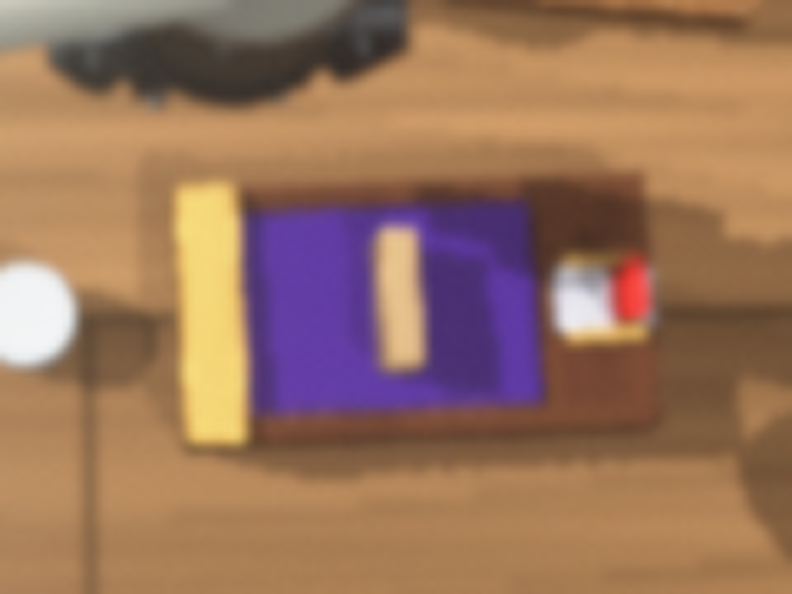

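>>> {"op": "move_arm", "data": {"steps": [[0,-12,-30,0,0,0,0],[0,-25,-60,0,0,0,0],[0,-38,-90,-10,0,0,0],[0,-51,-120,-20,0,0,0],[0,-64,-150,-30,0,0,0]]}}

```text
clock: 16.25
position: [579.1, -206.8, 118.1]
ee_rot: [1.0, 0.016, -0.001, -0.0]
contact_force: [-0.2, 0.3, -0.3]
gripper_width: 42.5
```

>>> {"op": "move_arm", "data": {"steps": [[0,-11.5,-28,-8,0,0,0],[0,-11.5,-28,-8,0,0,0],[0,-11.5,-28,-8,0,0,0],[0,-11.5,-28,-8,0,0,0]]}}

```text
clock: 16.58
position: [568.8, -233.5, 110.2]
ee_rot: [1.0, 0.016, -0.001, -0.0]
contact_force: [-0.3, -0.5, 0.1]
gripper_width: 42.8
```

```bash
sed -i 's/566,-140,50/566,-180,60/' look.py; python3 look.py l1
```

```text
16.6833 [ 569.51 -232.49  110.41] [ 9.999e-01  1.710e-02 -4.000e-04 -2.000e-04] [-0.1  0.6 -0.2]
yaw/pitch [1.96097303 0.04129801 0.01971872]
```

View pics/l1_side.png

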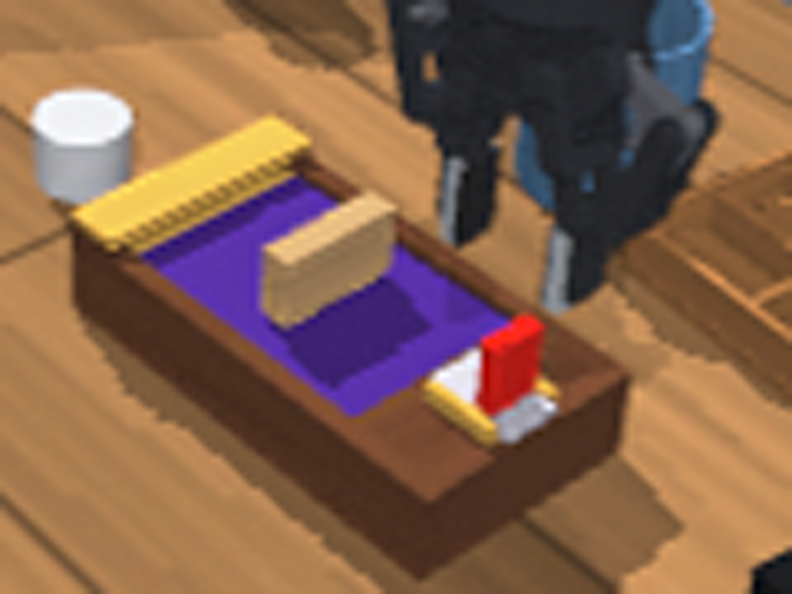

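>>> {"op": "move_arm", "data": {"steps": [[0,0,0,-15,0,0,0],[0,0,0,-30,0,0,0],[0,0,0,-45,0,0,0],[0,0,0,-56,0,0,0],[0,0,0,-56,0,0,0]]}}

```text
clock: 17.1
position: [567.8, -231.8, 51.4]
ee_rot: [1.0, 0.017, -0.003, -0.001]
contact_force: [0.1, -0.0, -0.4]
gripper_width: 42.6
```

```bash
python3 look.py l2
```

```text
17.2 [ 569.42 -232.53   53.86] [ 9.998e-01  1.740e-02 -1.100e-03 -1.000e-04] [-0.7  0.   0.2]
yaw/pitch [1.99125233 0.12278165 0.01691381]
```

View pics/l2_side.png

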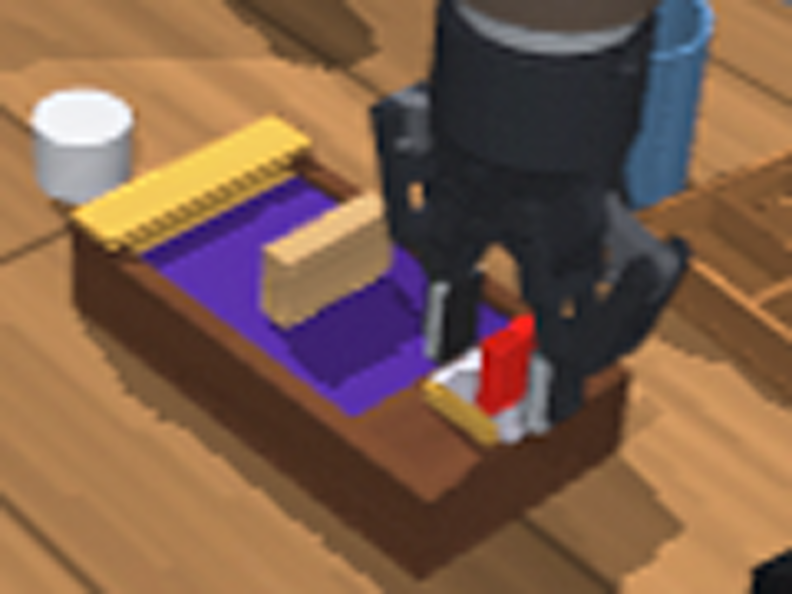

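>>> {"op": "move_arm", "data": {"steps": [[-1,0,0,0,0,0,0],[-1,0,0,0,0,0,0],[-1,0,0,0,0,0,0],[-1,0,0,0,0,0,0],[-1,0,0,0,0,0,0]]}}

```text
clock: 17.62
position: [569.7, -233.2, 54.9]
ee_rot: [1.0, 0.017, 0.0, -0.0]
contact_force: [0.3, 1.3, 4.3]
gripper_width: 9.4
```

>>> {"op": "move_arm", "data": {"steps": [[-1,0,0,0,0,0,0],[-1,0,0,0,0,0,0]]}}

```text
clock: 17.78
position: [569.7, -233.2, 54.9]
ee_rot: [1.0, 0.017, -0.0, 0.0]
contact_force: [-0.5, 0.5, 5.7]
gripper_width: 9.0
```

>>> {"op": "move_arm", "data": {"steps": [[-1,-0.1,4,0,0,0,0],[-1,-0.3,8,0,0,0,0],[-1,-0.4,12,0,0,0,0],[-1,-0.5,16,0,0,0,0],[-1,-0.6,18,0,0,0,0]]}}

```text
clock: 18.2
position: [569.1, -215.6, 54.9]
ee_rot: [1.0, 0.017, 0.0, 0.0]
contact_force: [-0.6, -2.7, 4.6]
gripper_width: 9.2
```

>>> {"op": "move_arm", "data": {"steps": [[-1,-0.1,2,0,0,0,0],[-1,-0.1,4,0,0,0,0],[-1,-0.1,4,0,0,0,0],[-1,-0.1,4,0,0,0,0]]}}

```text
clock: 18.53
position: [569.0, -211.5, 54.9]
ee_rot: [1.0, 0.017, 0.0, 0.0]
contact_force: [0.4, -1.3, 6.1]
gripper_width: 8.8
```

>>> {"op": "move_arm", "data": {"steps": [[-1,0,1,0,0,0,0],[-1,0,2,0,0,0,0],[-1,0,2,0,0,0,0],[-1,0,2,0,0,0,0]]}}

```text
clock: 18.87
position: [569.0, -210.9, 54.9]
ee_rot: [1.0, 0.017, 0.0, 0.001]
contact_force: [-0.6, -7.0, 5.2]
gripper_width: 8.8
```

>>> {"op": "move_arm", "data": {"steps": [[-1,0,1.5,0,0,0,0],[-1,0,2.5,0,0,0,0],[-1,0,2.5,0,0,0,0],[-1,0,2.5,0,0,0,0]]}}

```text
clock: 19.2
position: [569.1, -210.6, 54.9]
ee_rot: [1.0, 0.017, 0.0, 0.002]
contact_force: [0.7, -15.7, 2.2]
gripper_width: 8.7
```

```bash
python3 look.py n1
```

```text
19.3 [ 569.03 -210.64   54.91] [9.999e-01 1.680e-02 1.000e-04 2.300e-03] [  0.1 -15.7   1.8]
yaw/pitch [ 1.92050732 -0.00633665 -0.25943097]
```

View pics/n1_side.png

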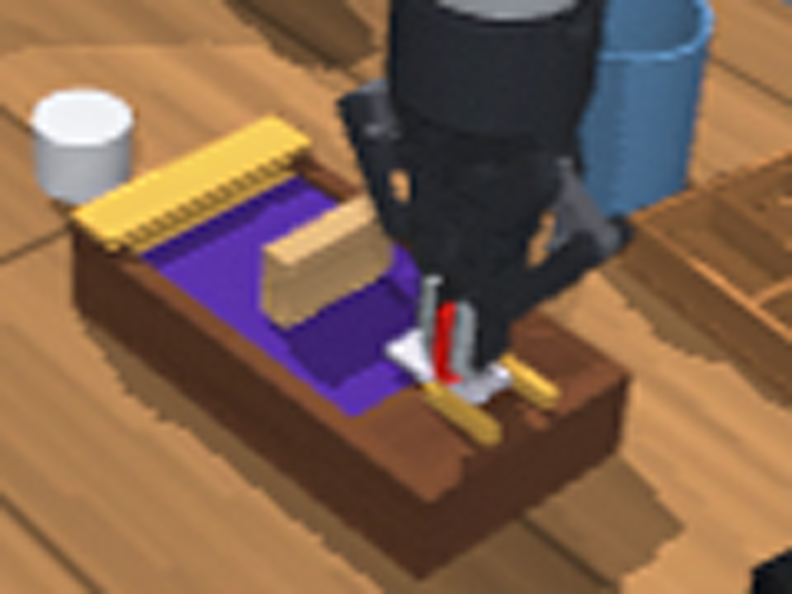

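>>> {"op": "move_arm", "data": {"steps": [[-1,0,-2,0,0,0,0],[0,0,-2,0,0,0,0],[0,0,-2,0,0,0,0],[0,0,-2,0,0,0,0],[0,0,-2,0,0,0,0]]}}

```text
clock: 19.72
position: [567.9, -207.9, 53.2]
ee_rot: [1.0, 0.017, -0.002, -0.001]
contact_force: [0.5, -0.2, -0.7]
gripper_width: 42.6
```

>>> {"op": "move_arm", "data": {"steps": [[0,0,0,10,0,0,0],[0,0,0,25,0,0,0],[0,0,0,45,0,0,0],[0,0,0,65,0,0,0],[0,0,0,85,0,0,0]]}}

```text
clock: 20.13
position: [568.2, -208.1, 140.2]
ee_rot: [1.0, 0.017, -0.001, -0.0]
contact_force: [0.8, -0.3, -0.1]
gripper_width: 42.9
```

>>> {"op": "move_arm", "data": {"steps": [[0,20,20,10,0,0,0],[0,40,40,20,0,0,0],[0,60,60,20,0,0,0],[0,80,80,20,0,0,0],[0,90,100,20,0,0,0]]}}

```text
clock: 20.55
position: [660.2, -107.0, 159.6]
ee_rot: [1.0, 0.017, -0.0, -0.0]
contact_force: [-0.6, 0.1, -0.3]
gripper_width: 42.8
```

>>> {"op": "move_arm", "data": {"steps": [[0,0,20,0,0,0,0],[0,0,40,0,0,0,0],[0,0,40,0,0,0,0]]}}

```text
clock: 20.8
position: [658.5, -64.9, 159.2]
ee_rot: [1.0, 0.019, -0.001, -0.001]
contact_force: [0.0, 0.4, 0.5]
gripper_width: 42.9
```

```bash
python3 look.py z1
python3 - <<'E'
from h import *
for n in('top','side'):
    p=optics.get_image(n); cv2.imwrite(f'pics/final_{n}.png',p['frame'])
E
```

```text
20.9 [658.29 -67.55 159.26] [ 9.998e-01  1.770e-02 -9.000e-04 -2.000e-04] [-1.2  0.2  0.2]
yaw/pitch [2.02665659 0.10074986 0.03028401]
```

View pics/z1_side.png

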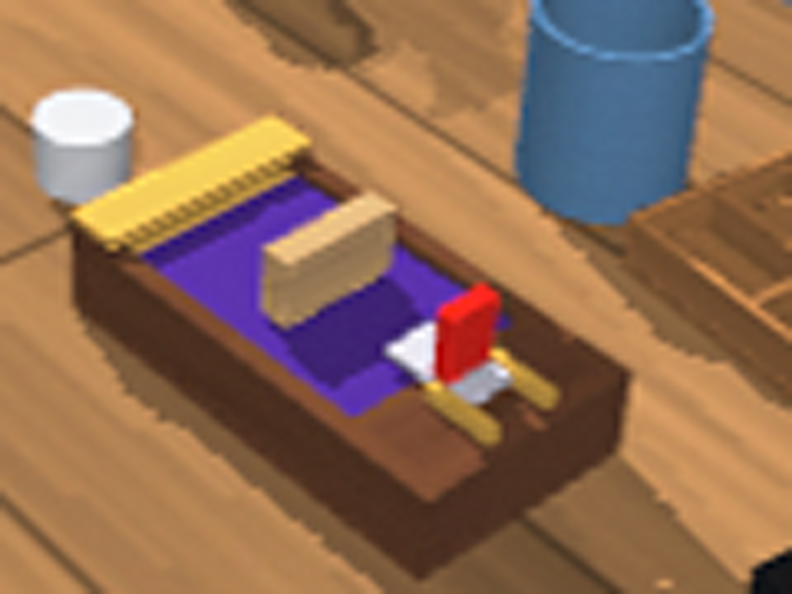

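View pics/z1_top.png

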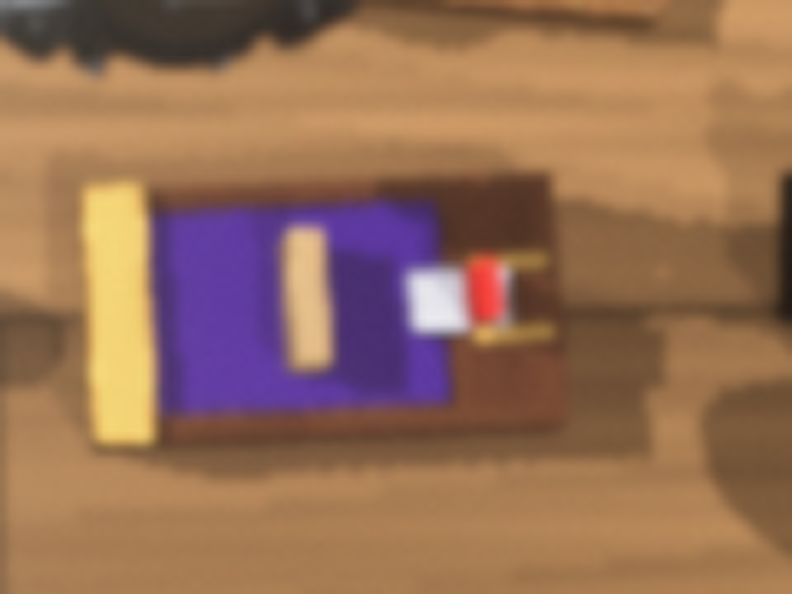

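View pics/final_side.png

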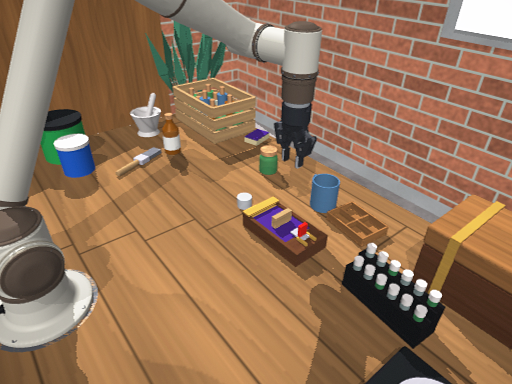

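The pictures show the cover home, the bolt plate over the cover's end (top crop, about (440,300)), the gripper clear, and the bystanders where they were.

```bash
python3 -c "
from bench import workorder; print(workorder.job_done())"
```

```text
the job is handed in; nothing more can be done
None
```

The vial case is closed and bolted, and I handed the job in at about 21 s of the 51 s allowed. No verdict is reported on hand-in, so the result rests on my own checks below.

**What I did**
- I gripped the cover by its handle and tilted its free end up about 10°.
- I slid the tongue under the lip until it touched the cavity's end wall (about 10 N).
- I felt both side walls lightly and centred the cover between them (about 4 mm of play in all).
- I levelled the cover down until it rested on the ledges, then let go.
- I gripped the bolt's fin and slid it about 22 mm to its stop, where the push rose to about 16 N. Then I let go and drew the arm clear.

**Last checks**
- **Cover:** before release the tool was level and its height put the cover's underside at 32.0 mm, which is home. The final pictures show it flat, with the tongue under the lip.
- **Bolt:** the plate lies over the cover's end, and the fin stayed in place after release.
- **Surroundings:** the tin, jar, mug, bottle, brush, rack and tray look undisturbed in the pictures; I did not measure them.

**Checks that disagreed**
- The two cameras' fits of the held cover differed by 3–5 mm sideways and by about 1.5–3 mm lengthways, so I located the case by contact instead. That put it about 2 mm from the camera estimate along its length.
- The network that finds the bolt grip also gave one false hit, on the cover's handle, which I ignored.

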